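# Take a carded cheese knife off its display peg and stand it in the counter rack

### The job

Take the cheese-knife card with the green header off its display peg: lift its top so that the slot clears the peg's upturned tip and slide it off towards the open end, gently, by feel, because every peg's front half is bent up or down by a different amount and must not be strained. Then lower the card, without dropping it, into the free slot of the wooden counter rack and leave it standing upright and fully down in the slot. Leave the red and blue cards where they are and the other goods undisturbed.

Things in the scene. Friction and masses are not known exactly. Their poses are not given: they have to be found in the camera images.
- stand: Fixed countertop peg display: foot 160 x 300 x 12 mm, plank board, crossbar with its top 175 mm above the counter. Origin on the counter below the crossbar's front face; its -x is the way the two pegs point (cards slide off to -x), y along the crossbar, z up. The pegs sit in sprung holders and give bodily: 7 N/mm up and down, 5 N/mm along. Over 10 N from the card past the bend, or 25 N anywhere, strains them.
- peg_l (a point): Left (stand +y) wire peg, 6 mm thick: point on its axis at the crossbar face, 170 mm up. Towards stand -x it runs level for 42 mm; there it is bent and its front part, 60 mm long, slopes by an angle that differs per peg and start, 12 degrees down to 23 up (not measured); then it turns up 63 degrees more for 10 mm to the tip (about 110 mm out).
- peg_r (a point): Right (stand -y) wire peg, 6 mm thick: point on its axis at the crossbar face, 170 mm up. Towards stand -x it runs level for 42 mm; there it is bent and its front part, 60 mm long, slopes by an angle that differs per peg and start, 12 degrees down to 23 up (not measured); then it turns up 63 degrees more for 10 mm to the tip (about 110 mm out).
- pack_green: The card to move: rigid carded cheese knife, green header, 70 mm wide (y), 8 mm thick (x), 140 mm tall (z), 60 to 130 g. Origin: centre of its bottom edge. It hangs on one of the pegs, 18 to 30 mm out from the crossbar face, slot top resting on the peg's level part. The header, 36 mm of solid card above the slot, is gripped from above across its thickness, clear of the peg.
- pack_green_slot (a point): Centre of the green card's hang slot, 93.5 mm above its bottom edge. The slot is 18 mm wide and 21 mm tall (83 to 104 mm above the bottom edge), closed all round; the upturned tip takes up 15 to 19 mm of that height as it passes.
- pack_red: The same card with a red header, on the other peg; leave it there. Origin at the centre of its bottom edge.
- pack_blue: The same card with a blue header, standing in the rack's other slot; leave it there. Origin at the centre of its bottom edge.
- rack: Fixed light-wood counter rack, 90 x 200 x 60 mm (x, y, z), origin at the centre of its underside on the counter. Two slots 13 mm (x) by 78 mm (y) and 45 mm deep (slot floor 15 mm above the counter), 3 mm bevel at the mouth, centred at x = 0, y = -48 mm (free) and y = +48 mm (blue card). Cards stand with their width along the rack's y.
- rack_hole0 (a point): Centre of the free slot's mouth, at the rack's top face, 60 mm above the counter; axes as the rack's.
- olive_jar: Bystander: green glass jar, 68 mm across, 100 mm tall, origin at the centre of its base.
- jam_jar: Bystander: amber jar, 60 mm across, 80 mm tall, origin at the centre of its base.
- oil_bottle: Bystander: oil bottle, 64 mm across, 240 mm tall, origin at the centre of its base.
- fish_tin: Bystander: round tin, 70 mm across, 50 mm tall, origin at the centre of its base.
- dip_bowl: Bystander: white bowl, 100 mm across, 45 mm tall, origin at the centre of its base.
Mind the look-alikes: they are no part of the job. Leave any pink or yellow look-alike of the pack_green alone.

How it is judged:
On the way:
1. the green card is off its peg: its slot is more than 120 mm out from the crossbar face, while the card is still held up at peg height (x of pack_green_slot in the frame of stand below -0.12 m and height (world z) of pack_green_slot above 0.14 m), for 0.05 s.
At the end, for the whole second after the job is handed in: The green card stands in the rack's free slot: bottom edge's centre within 12 mm of the slot's centre, no more than 5 mm above the slot floor (20 mm above the counter), tilted less than 0.2 rad, right way up, at rest and released (horizontal distance between pack_green and rack_hole0 below 0.012 m and height (world z) of pack_green below 0.02 m and angle between pack_green's own z axis and vertical below 0.2 rad and linear speed of pack_green below 0.02 m/s and z of pack_green_slot in the frame of rack above 0.1 m); the robot touches nothing.
It fails at once if the green card was pressed or pulled against the display with more than 25 N (contact force between pack_green and stand above 25 N).
It fails at once if the green card was pressed or pulled against the front part of its peg with more than 10 N (its slot more than 45 mm out from the crossbar face) (contact force between pack_green and stand above 10 N and x of pack_green_slot in the frame of stand below -0.045 m).
It fails at once if the green card was dropped (moving faster than 0.6 m/s while not held) (linear speed of pack_green above 0.6 m/s and contact force between the fingers and pack_green below 0.05 N).
It fails at once if the red or blue card was displaced by more than 30 mm (distance of any of pack_red, pack_blue from where it was at the start of the episode above 0.03 m).
It fails at once if another of the goods was displaced by more than 30 mm (distance of any of olive_jar, jam_jar, oil_bottle, fish_tin, dip_bowl from where it was at the start of the episode above 0.03 m).
It also fails if it takes over 72 s, if anything falls off the work surface, if the arm or the gripper's body presses on something with over 40 N, if the wrist force passes 120 N, or if a joint passes its speed limit or range.

### The arm

A 6-joint arm with a two-finger parallel gripper is mounted at the origin on the work surface. World frame = base frame: x ahead of the robot, y to its left, z up, the work surface at z = 0. Lengths are in m, angles in rad, forces in N, time in s.
With the tool pointing down it reaches from about 0.275 to 0.975 m from the base axis. Payload 8.4 kg.
Tool frame: the origin (TCP) lies at the very end of the fingers, on their centre line; the grasp point (between the pads) lies 19 mm behind it; z points along the fingers, y is the line along which they close (so a half turn about z gives the same grasp; the last joint's range is limited). The gripper opens to 92 mm and grips with 3 to 60 N. Pads are 20 mm wide; open, the fingers measure 128 mm over their backs; the gripper's body (75 mm by 189 mm) begins 69 mm behind the grasp point.
Start: joints at [-1.312, 0.353, 1.633, -0, 1.155, -0.002], TCP at [0.161, -0.604, 0.18] pointing down, gripper open.
Joint ranges: [-2.63, 2.63], [-0.92, 2.1], [0.06, 2.66], [-1.3, 4.44], [0, 2.69], [-3.02, 3.02]. Speed limits (rad/s): [2.22, 2.22, 2.79, 3.14, 3.14, 3.14].

### API

Orientations are given as [roll, pitch, yaw] about the fixed x, y, z axes, in that order (R = Rz(yaw) Ry(pitch) Rx(roll)).
In Python, from workcell import monitor, eyes, ctrl gives the robot as it stands. The module is installed in compiled form; this text tells all that it offers.
- The arm moves only by the shell command python3 -m crank 'ROWS' [OPENING] [FORCE]. ROWS is JSON, a list of rows, each a list of 4 numbers: the shift along the tool's x, y, z in mm, then the turn about the tool's z in rad. A call has 1 to 20 rows; each row shifts and turns the commanded pose from where the row before left it, along the tool's axes as they then stand; what a row does not reach is not made up. A row lasts 1/12 s, in which the tool goes at most 41.7 mm and 7.16 degrees, less where a joint would pass 70% of its speed; a pose out of reach is approached as far as the arm can. A call with a gripper value outside its range is refused whole. OPENING is the closure in counts, from 0 (fully open) to 255 (shut), set as the call begins (- or left out, the last holds). The fingers move at their own pace and stop on an object; FORCE is the grip in N (left out, the last holds). Time passes only in rows, so rows that do not move let the fingers close. It gives the time, the measured TCP pose, the force, the opening and the grip force at its end, in the units of the state.
- monitor.read_state(): the state, without advancing time (a new reading comes with each control period).
- eyes.snapshot(name): name is "scene" or "top" or "wrist"; returns a dict with "pixels" (420x560x3 uint8, blue, green, red), "range_z" (420x560 float32, m along the optical axis (not along the pixel's ray), 0 where there is no reading), "fx", "fy", "cx", "cy" (pixels), "R" (3x3) and "t" (3): a world point X has camera coordinates R X + t. Camera axes: x right, y down, z forward; pixel columns grow to the right and rows downward; lengths in m; the calibration is good to about 2 mm. A picture is of the moment at which its call begins.
- ctrl.hand_in(): hands the job in; it is judged then, once.
The state is a dict: "time": time; "joint_positions": joint angles; "joint_vel": joint speeds; "joint_torque": joint torques, N m; "eef_pos": TCP position; "orientation": TCP orientation; "force": force on the tool from outside, world axes, zero at the start; "ft_torque": the same for the moment, N m; "width": opening from 0.0 (shut) to 1.0 (fully open); "gripper_force": force on a finger pad.
Only numpy, scipy, OpenCV 4.12 (cv2) and the standard library are available. Lean on these libraries where they do the work, as an engineer would, in place of code of your own. Each camera call takes 0.05 s, during which the arm holds its last target. There are 200 camera calls.

## Working session

There is one attempt and no reset: what is moved stays moved. The work goes in short steps, Python scripts to look and compute and a shell command to move; the robot and the scene stay as the last step left them, time stands still between calls to the robot, and variables do not carry over. Pictures are saved under pics/ and viewed, at most 10 in all, crops included, and the job is handed in when it is done.

```bash
mkdir -p pics
cat > h.py <<'E'
import numpy as np, cv2
from workcell import monitor, eyes, ctrl
def snap(n):
    s=eyes.snapshot(n); np.savez('%s.npz'%n,**s); return s
def load(n): return dict(np.load('%s.npz'%n))
def world(s,m):  # points of mask via depth
    v,u=np.nonzero(m&(s['range_z']>0)); z=s['range_z'][v,u]
    c=np.stack([(u-s['cx'])/s['fx']*z,(v-s['cy'])/s['fy']*z,z],1)
    return (c-s['t'])@s['R'], u, v
E
python3 - <<'E'
from h import *
for n in('scene','top'):
    s=snap(n); cv2.imwrite('pics/%s0.png'%n,s['pixels']); print(n,-s['R'].T@s['t'],s['R'][2],s['fx'])
print(monitor.read_state())
E
```

```text
scene [1.15440911 0.07333074 1.13225214] [-0.51878927 -0.0522829  -0.85330194] 475.1996360062494
top [0.3747981  0.01380812 1.63635836] [ 0.11966429 -0.00231342 -0.99281172] 474.0335096265561
{'time': 0.1, 'joint_positions': array([-1.31239430e+00,  3.53599757e-01,  1.63403664e+00, -1.53357127e-05,
        1.15514649e+00, -2.44163663e-03]), 'joint_vel': array([ 1.00943536e-03, -1.15041273e-03, -1.85248005e-03,  4.42204356e-04,
        1.58428469e-03, -7.83236063e-05]), 'joint_torque': array([-6.78225024e-04, -5.94900978e+01, -3.34929872e+01,  6.99348422e-02,
        1.84648507e-02, -6.40564099e-05]), 'eef_pos': array([ 0.16103728, -0.60342313,  0.17893563]), 'orientation': array([-3.14040240e+00,  1.11164190e-05,  2.60849868e-01]), 'force': array([0.02288865, 0.8199539 , 0.02708794]), 'ft_torque': array([ 0.09658674, -0.02976427,  0.0828494 ]), 'gripper_force': 0.0, 'width': 1.0043203166097971}
```

View pics/scene0.png

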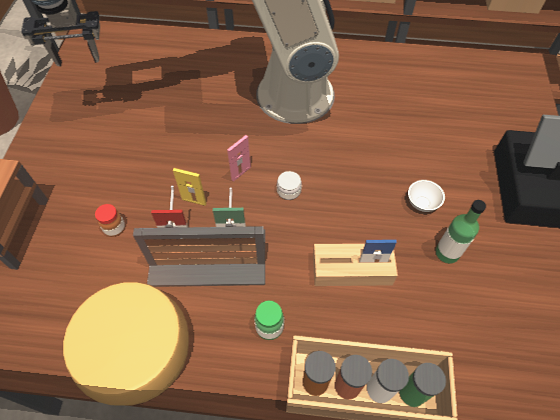

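View pics/top0.png

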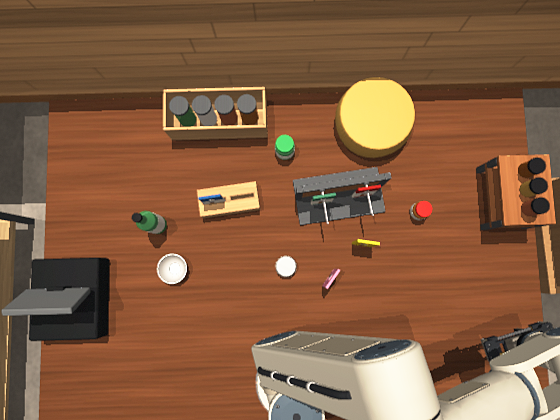

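The scene view shows the green card at (229,215) and the red at (169,216) on the stand's pegs. A pink look-alike stands at (239,158) and a yellow one at (190,187), in front of the stand. The rack is at (355,262), with the blue card in its right slot in this view. In the top view, green is at (323,196), red at (368,188), and the free slot at (242,196). The candidates are green, pink and yellow. Only the one at (229,215) has a green header and hangs on a peg.

Run:
```python
from h import *
s=load('top'); p=s['pixels']; t=load('scene')
a=cv2.resize(p[165:235,185:395],None,fx=3.8,fy=3.8,interpolation=cv2.INTER_CUBIC)
b=cv2.resize(t['pixels'][170:290,130:290],None,fx=2.5,fy=2.5,interpolation=cv2.INTER_CUBIC)
c=np.zeros((a.shape[0]+b.shape[0],a.shape[1],3),np.uint8); c[:a.shape[0]]=a; c[a.shape[0]:,:b.shape[1]]=b
cv2.imwrite('pics/crop.png',c)
def rep(name,s,m):
    w,u,v=world(s,m); print(name,len(w),'med',np.median(w,0).round(4),'lo',np.percentile(w,3,0).round(4),'hi',np.percentile(w,97,0).round(4)); return w
for n,s in(('top',s),('scene',t)):
    h=cv2.cvtColor(s['pixels'],cv2.COLOR_BGR2HSV)
    box=np.zeros(h.shape[:2],bool)
    if n=='top': box[165:225,190:400]=1
    else: box[190:290,130:400]=1
    g=cv2.inRange(h,(40,50,30),(90,255,255)).astype(bool)&box
    r=(cv2.inRange(h,(0,170,90),(4,255,255))|cv2.inRange(h,(175,170,90),(180,255,255))).astype(bool)&box
    bl=cv2.inRange(h,(100,120,40),(125,255,255)).astype(bool)&box
    for k,m in(('g',g),('r',r),('b',bl)):
        w=rep(n+k,s,m)
        if len(w)>5:
            w=w[(w[:,2]>.09)]; q=cv2.minAreaRect((w[:,:2]*1000).astype(np.float32)); print('   rect mm',np.round(q[0],1),np.round(q[1],1),round(q[2],1))
    # rack top: z 0.06 plane points
    box[:]=0
    if n=='top': box[170:225,185:265]=1
    else: box[235:290,305:405]=1
    w,u,v=world(s,box); k=(abs(w[:,2]-.06)<.006); q=cv2.minAreaRect((w[k,:2]*1000).astype(np.float32)); print(n,'rack',k.sum(),q)
    box[:]=0
    if n=='top': box[160:230,285:395]=1
    else: box[215:290,130:275]=1
    w,u,v=world(s,box); k=(abs(w[:,2]-.175)<.004); print('bar',k.sum(),cv2.minAreaRect((w[k,:2]*1000).astype(np.float32)))
    k=(abs(w[:,2]-.012)<.004); print('foot',k.sum(),cv2.minAreaRect((w[k,:2]*1000).astype(np.float32)))
```

```text
topg 108 med [ 0.5943 -0.1065  0.2051] lo [ 0.5878 -0.1402  0.0671] hi [ 0.6165 -0.0724  0.2133]
   rect mm [ 595.5 -106. ] [ 9.  69.2] 7.2
topr 81 med [ 0.6158 -0.246   0.2064] lo [ 0.6096 -0.2771  0.1844] hi [ 0.6224 -0.2099  0.2138]
   rect mm [ 616.6 -243.7] [ 8.7 70.1] 7.3
topb 82 med [0.6081 0.252  0.1458] lo [0.6035 0.2203 0.1101] hi [0.6133 0.2845 0.1601]
   rect mm [609.  253.2] [ 6.2 69.3] 6.7
top rack 1196 ((617.3623046875, 205.46279907226562), (92.1479721069336, 200.30397033691406), 7.200729846954346)
bar 585 ((587.0079956054688, -178.66966247558594), (131.05419921875, 299.9894714355469), 7.6962809562683105)
foot 1824 ((627.9607543945312, -181.078857421875), (374.16094970703125, 242.61685180664062), 88.46585083007812)
sceneg 393 med [ 0.5944 -0.1061  0.1909] lo [ 0.5876 -0.1371  0.1568] hi [ 0.5995 -0.0739  0.21  ]
   rect mm [ 592.4 -106. ] [12.  67.9] 7.4
scener 97 med [ 0.6129 -0.2435  0.2076] lo [ 0.6067 -0.2778  0.1781] hi [ 0.6183 -0.2127  0.2106]
   rect mm [ 612.6 -245.2] [ 9.3 69.8] 4.9
sceneb 90 med [0.6064 0.2535 0.1545] lo [0.601  0.2211 0.1513] hi [0.6122 0.2859 0.1579]
   rect mm [606.6 253. ] [ 9.7 67.9] 4.0
scene rack 2026 ((613.4402465820312, 204.98410034179688), (93.0579833984375, 201.22268676757812), 6.556116580963135)
bar 1161 ((625.5275268554688, -174.06858825683594), (47.27979278564453, 298.8838806152344), 7.442315578460693)
foot 2277 ((623.0983276367188, -174.00759887695312), (159.3119354248047, 299.69683837890625), 7.4489054679870605)
```

View pics/crop.png

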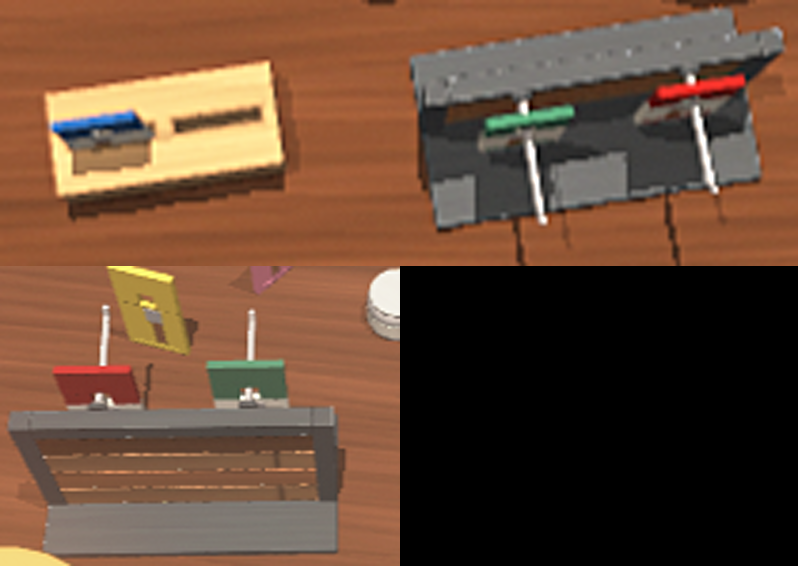

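The crop confirms it: the green-header card hangs on the left peg, with the rack's free slot on the right half. Next I measure the peg profile.

Run:
```python
from h import *
yaw=.1295; ex=np.array([np.cos(yaw),np.sin(yaw),0]); ey=np.array([-ex[1],ex[0],0])
for n,b in(('top',(188,226,316,335)),('scene',(185,212,222,238))):
    s=load(n); h=cv2.cvtColor(s['pixels'],cv2.COLOR_BGR2HSV)
    m=cv2.inRange(h,(0,0,150),(180,60,255)).astype(bool); box=np.zeros_like(m); box[b[0]:b[1],b[2]:b[3]]=1
    w,u,v=world(s,m&box)
    print(n)
    for i in np.argsort(v,kind='stable'): print(u[i],v[i],(1000*np.array([w[i]@ex,w[i]@ey,w[i][2]])).round(1))
    # bar front face
    box[:]=0
    if n=='top': box[160:230,285:395]=1
    else: box[215:290,130:275]=1
    w,u,v=world(s,box); k=abs(w[:,2]-.175)<.003; X=w@ex*1000; Y=w@ey*1000
    k&=(X>560); print('barX',np.percentile(X[k],[2,5,50,95,98]),np.percentile(Y[k],[1,99]))
    f=(abs(w[:,2]-.012)<.003); print('footX',np.percentile(X[f],[1,99]))
```

```text
top
323 191 [ 595.7 -184.9  169. ]
322 192 [ 591.5 -180.2  179.8]
323 192 [ 590.6 -183.   182.4]
322 193 [ 589.8 -180.6  170.2]
323 193 [ 588.5 -183.2  175.6]
322 194 [ 581.5 -176.6  205.4]
323 194 [ 580.4 -179.1  210.2]
324 200 [ 566.6 -182.9  172.8]
324 201 [ 563.2 -182.1  175.1]
324 202 [ 559.9 -181.4  177.1]
323 203 [ 577.9 -193.9   13.2]
324 203 [ 557.6 -181.5  170.5]
325 203 [ 557.6 -185.   166.4]
324 204 [ 554.4 -180.9  171.7]
325 204 [ 553.8 -183.9  172.2]
324 205 [ 551.3 -180.4  171.3]
325 205 [ 551.3 -183.9  167. ]
324 206 [ 548.1 -179.9  171.7]
325 206 [ 547.4 -182.7  174.2]
324 207 [ 544.9 -179.2  173. ]
325 207 [ 544.9 -182.7  168.9]
324 208 [ 560.5 -194.7   10.5]
325 208 [ 541.3 -181.8  173.1]
324 209 [ 555.9 -193.1   20.8]
325 209 [ 538.4 -181.4  171.3]
325 210 [ 534.4 -180.   179.9]
326 210 [ 535.3 -184.5  166.6]
325 211 [ 532.2 -180.4  171.4]
326 211 [ 531.3 -183.   175.4]
325 212 [ 529.3 -180.   170. ]
326 212 [ 528.5 -182.8  172.4]
325 213 [ 525.9 -179.2  172.6]
326 213 [ 525.7 -182.6  169.6]
325 214 [ 539.4 -194.7   10.2]
326 214 [ 523.2 -182.6  164.1]
325 215 [ 5
[... 1674 characters left out ...]
168.8]
231 201 [ 413.1 -197.4   -3.7]
229 202 [ 529.4 -183.5  170.4]
230 202 [ 529.6 -181.1  170.6]
231 202 [ 414.6 -197.6   -6.5]
229 203 [ 535.2 -182.9  174.9]
230 203 [ 532.7 -181.   170.9]
231 203 [ 420.8 -197.    -2.2]
229 204 [ 534.9 -183.4  170. ]
230 204 [ 534.9 -181.   170. ]
231 204 [ 423.9 -196.9   -2.7]
229 205 [ 536.3 -183.5  167.7]
230 205 [ 538.3 -180.8  170.9]
231 205 [ 430.5 -196.3    2.4]
229 206 [ 540.6 -183.2  170. ]
230 206 [ 539.5 -181.   168.2]
229 207 [ 544.8 -182.8  172.2]
230 207 [ 544.5 -180.5  171.6]
231 207 [ 437.8 -195.9    3.5]
barX [575.9868275  578.83166809 608.67029642 619.23357083 620.02075945] [-398.45718372 -106.29681348]
footX [574.36281042 673.53387641]
```

The peg's front part looks nearly level (about -2°), with the tip top around 177 mm and the card about 24 mm out. I raise and turn the tool first.

```bash
python3 -m crank '[[0,0,-13,-0.12],[0,0,-13,-0.12],[0,0,-13,-0.12],[0,0,-13,-0.12],[0,0,-13,-0.12],[0,0,-13,-0.12],[0,0,-13,-0.12],[0,0,-13,-0.12],[0,0,-13,-0.12],[0,0,-13,-0.12],[0,0,-13,-0.12],[0,0,-13,-0.12],[0,0,0,0]]' 110 20
```

```text
time: 1.18
eef_pos: [0.1614, -0.6048, 0.338]
orientation: [3.141, 0.003, 1.706]
force: [0.6, -0.3, 0.9]
width: 0.57
gripper_force: 0.0
```

```bash
python3 -m crank '[[24.4,27.4,0,0],[24.4,27.4,0,0],[24.4,27.4,0,0],[24.4,27.4,0,0],[24.4,27.4,0,0],[24.4,27.4,0,0],[24.4,27.4,0,0],[24.4,27.4,0,0],[24.4,27.4,0,0],[24.4,27.4,0,0],[24.4,27.4,0,0],[24.4,27.4,0,0],[24.4,27.4,0,0],[24.4,27.4,0,0],[24.4,27.4,0,0],[24.4,27.4,0,0],[24.4,27.4,0,0],[24.4,27.4,0,0],[0,0,0,0]]'
python3 - <<'E'
from h import *
s=snap('wrist'); cv2.imwrite('pics/w1.png',s['pixels']); print(-s['R'].T@s['t'],s['R'].round(2))
print(monitor.read_state()['joint_positions'].round(2))
E
```

```text
time: 2.77
eef_pos: [0.596, -0.0997, 0.3338]
orientation: [-3.141, -0.002, 1.7]
force: [-1.3, -0.6, -0.8]
width: 0.567
gripper_force: 0.0
[ 0.58755931 -0.02917517  0.53886087] [[ 0.99  0.13 -0.  ]
 [ 0.13 -0.96  0.25]
 [ 0.03 -0.25 -0.97]]
[-0.17  0.21  1.48  0.    1.45 -0.3 ]
```

View pics/w1.png

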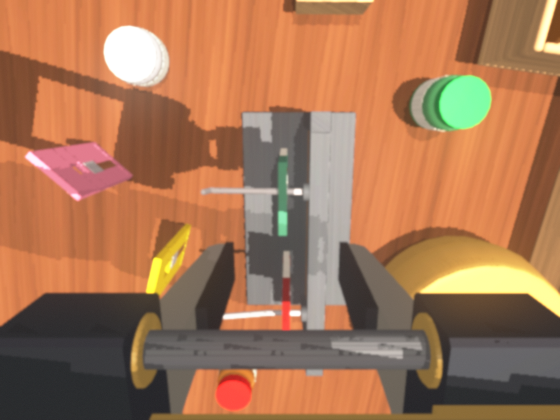

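The wrist view shows the green card at (283,192) with its peg from (205,190) to (303,191). The fingers straddle the card's line. Now I refine the card, peg and bar positions from this close view.

Run:
```python
from h import *
s=load('wrist'); yaw=.1295; ex=np.array([np.cos(yaw),np.sin(yaw),0]); ey=np.array([-ex[1],ex[0],0])
h=cv2.cvtColor(s['pixels'],cv2.COLOR_BGR2HSV)
m=cv2.inRange(h,(60,60,30),(85,255,255)).astype(bool); m[:,:265]=0; m[:,300:]=0; m[:140]=0; m[245:]=0
w,u,v=world(s,m); k=w[:,2]>.203; print('hdr top',k.sum(),cv2.minAreaRect((w[k,:2]*1000).astype(np.float32)),np.percentile(w[:,2],[2,50,98]))
X=w@ex*1e3;Y=w@ey*1e3; print(np.percentile(X[k],[2,50,98]),np.percentile(Y[k],[2,98]))
b=np.zeros_like(m); b[184:200,198:312]=1
w,u,v=world(s,b); k=(w[:,2]>.15)&(w[:,2]<.2)
X=w@ex*1e3;Y=w@ey*1e3
for x in range(486,606,6):
    j=k&(abs(X-x)<3)
    if j.any(): print(x,j.sum(),np.percentile(w[j,2]*1e3,[50,90]).round(1),Y[j].mean().round(1))
b[:]=0; b[120:370,300:335]=1
w,u,v=world(s,b); k=abs(w[:,2]-.175)<.003;X=w@ex*1e3;Y=w@ey*1e3
print('bar',np.percentile(X[k],[1,5,50,95]),np.median(w[k,2])); j=k&(X<np.percentile(X[k],50))
print('bar yaw',[np.percentile(X[k&(abs(Y-y)<12)],[3,97]).round(1) for y in(-130,-160,-200,-240,-270)])
```

```text
hdr top 554 ((593.9125366210938, -106.33538818359375), (6.699874401092529, 69.6762924194336), 7.182119846343994) [0.01102598 0.20806024 0.20964765]
[571.7852904  574.7468582  578.41722075] [-215.79144499 -147.90869819]
492 19 [176.1 176.9] -181.8
498 43 [171.4 174.9] -181.6
504 35 [167.7 168.6] -181.8
510 34 [168.2 169.6] -181.7
516 33 [168.8 169.5] -181.6
522 36 [169.  170.1] -181.6
528 30 [170.  170.9] -181.8
534 25 [170.  170.9] -181.8
540 35 [170.4 171.4] -182.2
546 36 [170.6 172. ] -182.2
552 36 [171.5 172.6] -182.0
558 35 [171.8 172.9] -181.9
564 30 [171.7 172.9] -182.0
570 24 [171.8 172.8] -182.0
582 36 [171.8 172.9] -182.0
588 36 [172.  172.8] -182.0
594 56 [172.3 177.8] -182.3
600 95 [177.2 178.7] -181.9
bar [597.25119825 602.13039326 611.43124114 620.66866379] 0.17481447475236495
bar yaw [array([602.2, 621.5]), array([602.5, 621.5]), array([602. , 621.1]), array([601.8, 620.8]), array([602.2, 620.8])]
```

```bash
python3 -m crank '[[-3,-1.5,15,0],[-3.3,-1.4,15,0],[0,0,18,0],[0,0,18,0],[0,0,18,0],[0,0,18,0],[0,0,18,0],[0,0,12,0],[0,0,8,0],[0,0,5,0],[0,0,0,0],[0,0,0,0]]'
```

```text
time: 3.82
eef_pos: [0.5914, -0.1113, 0.191]
orientation: [3.141, 0.0, 1.7]
force: [0.2, -0.1, -0.3]
width: 0.569
gripper_force: 0.0
```

```bash
python3 -m crank '[[2.3,1.5,3,0],[2.4,1.6,3,0],[0,0,2,0],[0,0,0,0],[0,0,0,0]]'
python3 - <<'E'
from h import *
for i in range(2):
    s=monitor.read_state(); print(s['eef_pos'],s['force'],s['joint_vel'].round(3))
E
```

```text
time: 4.23
eef_pos: [0.5937, -0.1059, 0.1826]
orientation: [-3.141, 0.0, 1.701]
force: [0.0, -0.6, 0.6]
width: 0.567
gripper_force: 0.0
[ 0.59365603 -0.10585567  0.18255956] [ 0.02773184 -0.57128173  0.57880882] [-0.002 -0.001 -0.002 -0.     0.001 -0.002]
[ 0.59365603 -0.10585567  0.18255956] [ 0.02773184 -0.57128173  0.57880882] [-0.002 -0.001 -0.002 -0.     0.001 -0.002]
```

Close the gripper and check the grasp.

```bash
python3 -m crank '[[0,0,0,0],[0,0,0,0],[0,0,0,0],[0,0,0,0],[0,0,0,0],[0,0,0,0],[0,0,0,0],[0,0,0,0],[0,0,0,0],[0,0,0,0]]' 255 20; python3 -m crank '[[0,0,-1,0],[0,0,-1,0],[0,0,0,0]]'; python3 -m crank '[[0,0,-1.5,0],[0,0,-1.5,0],[0,0,0,0]]'; python3 -m crank '[[0,0,-1.5,0],[0,0,-1,0],[0,0,0,0],[0,0,0,0]]'
```

```text
time: 5.07
eef_pos: [0.5937, -0.106, 0.1826]
orientation: [3.142, -0.0, 1.701]
force: [0.0, -0.9, -0.6]
width: 0.01
gripper_force: 0.0
time: 5.32
eef_pos: [0.5938, -0.106, 0.1849]
orientation: [3.141, 0.0, 1.701]
force: [-0.3, 0.1, -0.4]
width: 0.004
gripper_force: 0.0
time: 5.57
eef_pos: [0.5939, -0.106, 0.188]
orientation: [3.141, 0.0, 1.701]
force: [-0.4, -0.1, 0.4]
width: 0.005
gripper_force: 0.0
time: 5.9
eef_pos: [0.5937, -0.106, 0.1902]
orientation: [3.141, 0.0, 1.701]
force: [-0.1, 1.1, -0.3]
width: 0.009
gripper_force: 0.0
```

The gripper shut on nothing. I need to look.

Run:
```python
from h import *
a=snap('wrist')['pixels']; s=snap('scene'); b=s['pixels'][150:270,110:330]
b=cv2.resize(b,(560,305),interpolation=cv2.INTER_CUBIC)
cv2.imwrite('pics/w2.png',np.vstack([a[150:420],b]))
```

```text
(no output)
```

View pics/w2.png

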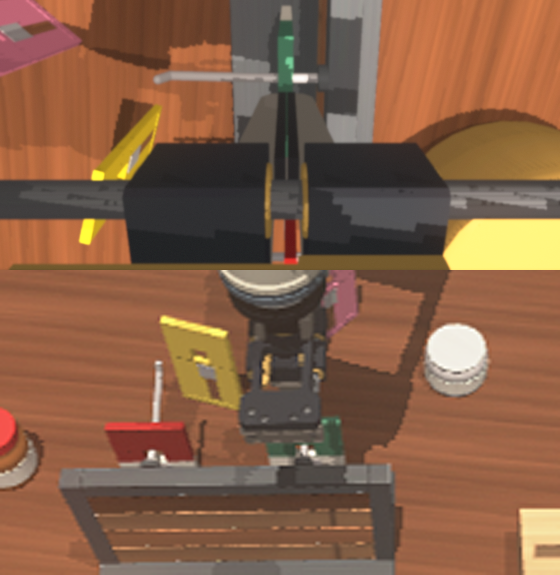

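The picture shows the card still hanging at (287,20..90) in the wrist crop, with the closed fingers near its lower end. I measure both.

Run:
```python
from h import *
s=load('wrist'); yaw=.1295; ex=np.array([np.cos(yaw),np.sin(yaw),0]); ey=np.array([-ex[1],ex[0],0])
h=cv2.cvtColor(s['pixels'],cv2.COLOR_BGR2HSV)
m=cv2.inRange(h,(60,60,30),(85,255,255)).astype(bool); m[:,:265]=0; m[:,310:]=0; m[:140]=0; m[290:]=0
w,u,v=world(s,m); k=w[:,2]>.19; X=w@ex*1e3;Y=w@ey*1e3; print(k.sum(),np.percentile(X[k],[2,50,98]),np.percentile(Y[k],[2,98]),np.percentile(w[k,2],[5,50,95]),v[k].min(),v[k].max())
b=np.zeros_like(m); b[235:300,230:345]=1
w,u,v=world(s,b);X=w@ex*1e3;Y=w@ey*1e3
for vv in range(236,300,6):
  print(vv,[(uu,*np.round([X[i],Y[i],w[i,2]*1e3])) for uu in(250,262,272,280,286,290,296,304,314,326) for i in np.nonzero((u==uu)&(v==vv))[0]])
e=monitor.read_state()['eef_pos']; print('tcp',e@ex,e@ey,e[2])
s=load('scene');h=cv2.cvtColor(s['pixels'],cv2.COLOR_BGR2HSV)
m=cv2.inRange(h,(40,50,30),(90,255,255)).astype(bool); m[:,:200]=0; m[:,260:]=0; m[:195]=0; m[245:]=0
w,u,v=world(s,m); X=w@ex*1e3;Y=w@ey*1e3; print(len(w),np.percentile(X,[2,50,98]),np.percentile(Y,[2,98]),np.percentile(w[:,2],[5,50,95]))
```

```text
897 [571.23595569 574.93476859 578.65372789] [-177.2031503  -147.34181148] [0.20049163 0.20827129 0.20953252] 179 289
236 [(250, np.float64(535.0), np.float64(-243.0), np.float64(13.0)), (262, np.float64(549.0), np.float64(-243.0), np.float64(11.0)), (272, np.float64(560.0), np.float64(-244.0), np.float64(10.0)), (280, np.float64(572.0), np.float64(-175.0), np.float64(209.0)), (286, np.float64(575.0), np.float64(-175.0), np.float64(209.0)), (290, np.float64(578.0), np.float64(-175.0), np.float64(208.0)), (296, np.float64(586.0), np.float64(-243.0), np.float64(12.0)), (304, np.float64(595.0), np.float64(-243.0), np.float64(13.0)), (314, np.float64(606.0), np.float64(-243.0), np.float64(12.0)), (326, np.float64(601.0), np.float64(-185.0), np.float64(179.0))]
242 [(250, np.float64(535.0), np.float64(-250.0), np.float64(13.0)), (262, np.float64(548.0), np.float64(-251.0), np.float64(11.0)), (272, np.float64(560.0), np.float64(-250.0), np.float64(12.0)), (280, np.float64(573.0), np.float64(-172.0), np.float64(226.0)), (286, np.float64(575.0), np.float64(-172.0), np.float64(227.0)), (290, 
[... 5548 characters left out ...]
20.0)), (272, np.float64(571.0), np.float64(-171.0), np.float64(282.0)), (280, np.float64(573.0), np.float64(-172.0), np.float64(280.0)), (286, np.float64(576.0), np.float64(-190.0), np.float64(247.0)), (290, np.float64(577.0), np.float64(-172.0), np.float64(280.0)), (296, np.float64(579.0), np.float64(-172.0), np.float64(281.0)), (304, np.float64(582.0), np.float64(-172.0), np.float64(281.0)), (314, np.float64(582.0), np.float64(-150.0), np.float64(320.0)), (326, np.float64(585.0), np.float64(-151.0), np.float64(320.0))]
tcp 0.5749978078111053 -0.18176130822881306 0.1900581017595156
138 [570.1824065  576.2287982  578.09608387] [-214.38884644 -148.29090533] [0.15407378 0.17144749 0.20859898]
```

The shut fingertips seem to end near z ≈ 226 mm, although the TCP reads 190 mm, so the fingers closed above the card. I check with the other camera before correcting.

Run:
```python
from h import *
yaw=.1295; ex=np.array([np.cos(yaw),np.sin(yaw),0]); ey=np.array([-ex[1],ex[0],0])
for n in('wrist','scene'):
    s=load(n) if n=='wrist' else snap(n); w,u,v=world(s,np.ones(s['range_z'].shape,bool)); X=w@ex*1e3;Y=w@ey*1e3;Z=w[:,2]*1e3
    k=(X>545)&(X<605)&(abs(Y+182)<20)&(Z>205)&(Z<300)
    print(n,'cam',(-s['R'].T@s['t']).round(4))
    for z in range(205,300,6):
        j=k&(abs(Z-z)<3)
        if j.sum()>2: print(z,j.sum(),np.percentile(X[j],[3,97]).round(0),np.percentile(Y[j],[3,97]).round(0), 'px',np.median(u[j]),np.median(v[j]),s['pixels'][v[j],u[j]].mean(0).round())
print(monitor.read_state())
```

```text
wrist cam [ 0.5851 -0.035   0.3951]
205 109 [571. 579.] [-177. -163.] px 285.0 227.0 [ 86. 111.  73.]
211 313 [571. 579.] [-177. -162.] px 285.0 227.0 [ 90. 116.  77.]
223 39 [568. 584.] [-173. -172.] px 287.0 243.0 [67. 74. 70.]
229 197 [565. 587.] [-173. -172.] px 287.0 245.0 [66. 72. 77.]
235 254 [564. 588.] [-173. -172.] px 286.0 250.0 [66. 73. 79.]
241 297 [563. 588.] [-176. -172.] px 287.0 254.0 [64. 71. 75.]
247 388 [563. 589.] [-190. -172.] px 286.0 260.0 [64. 72. 75.]
253 361 [562. 589.] [-173. -172.] px 285.0 264.0 [66. 73. 80.]
259 429 [562. 590.] [-172. -172.] px 288.0 270.0 [65. 72. 78.]
265 501 [561. 591.] [-172. -171.] px 288.0 276.0 [67. 73. 80.]
271 587 [560. 591.] [-172. -171.] px 285.0 283.0 [67. 74. 81.]
277 573 [561. 591.] [-172. -171.] px 285.0 289.0 [63. 70. 76.]
283 295 [570. 581.] [-172. -171.] px 288.0 299.0 [48. 52. 55.]
289 666 [571. 580.] [-180. -171.] px 285.0 315.0 [45. 46. 50.]
295 53 [571. 581.] [-174. -171.] px 300.0 315.0 [64. 78. 89.]
scene cam [1.1544 0.0733 1.1323]
211 3 [571. 577.] [-163. -162.] px 236.0 209.0 [ 86. 106.  88.]
289 8 [590. 593.] [-190. -176.] px 223.5 196.0 [69. 78. 87.]
{'time': 6.05, 'joint_positions': array([-1.79219442e-01,  3.09508192e-01,  1.67130946e+00, -1.59453321e-06,
        1.16086865e+00, -3.09192920e-01]), 'joint_vel': array([-0.00145892,  0.00159611,  0.000607  , -0.00111686,  0.0002755 ,
        0.00052989]), 'joint_torque': array([-6.97984760e-04, -5.64382410e+01, -3.35784924e+01,  6.26077387e-02,
        3.78055300e-02,  4.60192234e-05]), 'eef_pos': array([ 0.59361857, -0.10601803,  0.19001454]), 'orientation': array([-3.14150300e+00, -2.71047965e-05,  1.70077044e+00]), 'force': array([-0.12507366, -0.32256705, -0.18492372]), 'ft_torque': array([-0.03202428, -0.13017614, -0.02199928]), 'gripper_force': 0.0, 'width': 0.0018049574718255806}
```

Measured: the fingertips end about 33 mm above the reported TCP, while x and y agree. I open just enough to straddle the card, clear of the crossbar, and descend in two stages with a check between them.

```bash
python3 -m crank '[[0,0,0,0],[0,0,0,0],[0,0,0,0],[0,0,0,0]]' 180 20; python3 -m crank '[[0,0,4,0],[0,0,4,0],[0,0,4,0],[0,0,4,0],[0,0,4,0],[0,0,0,0],[0,0,0,0]]'
cat > f.py <<'E'
from h import *
yaw=.1295; ex=np.array([np.cos(yaw),np.sin(yaw),0]); ey=np.array([-ex[1],ex[0],0])
s=snap('wrist'); w,u,v=world(s,np.ones(s['range_z'].shape,bool)); X=w@ex*1e3;Y=w@ey*1e3;Z=w[:,2]*1e3
e=monitor.read_state()['eef_pos']; tx,ty=e@ex*1e3,e@ey*1e3; print('tcp',tx,ty,e[2])
k=(abs(X-tx)<32)&(abs(Y-ty-10)<4)&(Z>175)&(Z<300)
for z in range(177,245,4):
    j=k&(abs(Z-z)<2)
    for q in(j&(X<tx),j&(X>tx)):
        if q.sum()>2: print(z,q.sum(),np.percentile(X[q],[3,97]).round(1),np.percentile(Y[q],[3,97]).round(1))
E
python3 f.py
```

```text
time: 6.38
eef_pos: [0.5937, -0.106, 0.1901]
orientation: [3.142, -0.0, 1.701]
force: [-0.4, 0.4, -0.4]
width: 0.271
gripper_force: 0.0
time: 6.97
eef_pos: [0.5934, -0.106, 0.1697]
orientation: [-3.141, -0.0, 1.701]
force: [-0.2, -0.4, -0.0]
width: 0.292
gripper_force: 0.0
tcp 575.0013536075008 -181.776263970611 0.1699926727370572
177 63 [596.4 606.6] [-175.7 -167.8]
205 47 [553.3 573.3] [-173.9 -171.7]
205 46 [589.  598.3] [-175.4 -171.7]
209 196 [551.2 574.8] [-175.4 -168. ]
209 195 [575.3 599.6] [-175.3 -168.1]
213 79 [550. 562.] [-174.1 -171.5]
213 87 [589.  601.2] [-174.1 -171.7]
217 92 [549.7 562. ] [-173.7 -171.6]
217 84 [589.  601.6] [-173.  -171.6]
221 88 [549.1 561.9] [-172.9 -171.7]
221 99 [589.  601.7] [-173.8 -171.6]
225 118 [549.3 562. ] [-174.3 -171.7]
225 108 [589.  601.9] [-174.4 -171.6]
229 118 [548.5 562. ] [-174.  -171.6]
229 123 [589.  602.7] [-174.2 -171.7]
233 135 [548.2 562. ] [-172.6 -171.5]
233 123 [589.1 602.9] [-172.9 -171.5]
237 138 [547.9 562. ] [-172.5 -171.4]
237 150 [589.1 603.1] [-172.6 -171.5]
241 165 [547.7 562. ] [-173.1 -171.4]
241 158 [589.  603.5] [-174.  -171.3]
```

The fingertips are at about 204 mm and straddle the card well (gap 562–589, card centred at 575). I descend the remaining 20 mm and close.

```bash
python3 -m crank '[[0,0,4,0],[0,0,4,0],[0,0,4,0],[0,0,4,0],[0,0,4,0],[0,0,0,0],[0,0,0,0]]';  python3 -m crank '[[0,0,0,0],[0,0,0,0],[0,0,0,0],[0,0,0,0],[0,0,0,0],[0,0,0,0]]' 255 20; python3 f.py | head -8
```

```text
time: 7.6
eef_pos: [0.5934, -0.106, 0.1497]
orientation: [-3.141, -0.0, 1.701]
force: [0.4, 0.2, 0.2]
width: 0.294
gripper_force: 0.0
time: 8.1
eef_pos: [0.5938, -0.106, 0.1502]
orientation: [3.141, 0.0, 1.701]
force: [1.1, -0.5, 0.8]
width: 0.088
gripper_force: 20.0
tcp 575.1144539346514 -181.83417814258868 0.15022693765244358
177 85 [596.7 606.7] [-175.7 -168.2]
185 25 [563.5 571.1] [-173.4 -171.9]
185 31 [580.9 588.4] [-173.3 -171.7]
189 69 [560.2 570.7] [-173.2 -171.7]
189 67 [580.4 591.5] [-173.2 -171.8]
193 71 [559.8 571.3] [-173.2 -171.8]
193 69 [580.3 592. ] [-173.3 -171.8]
```

Gripped: width 8 mm at 20 N. I lift slowly by 7.5 mm.

```bash
python3 -m crank '[[0,0,-1,0],[0,0,-1,0],[0,0,-1,0],[0,0,0,0]]' 255 30; python3 -m crank '[[0,0,-1.5,0],[0,0,-1.5,0],[0,0,-1.5,0],[0,0,0,0],[0,0,0,0]]'; python3 -m crank '[[0,-3,0,0],[0,-3,0,0],[0,-3,0,0],[0,0,0,0],[0,0,0,0]]'; python3 f.py | head -6
python3 - <<'E'
from h import *
E
```

```text
time: 8.48
eef_pos: [0.5937, -0.106, 0.1533]
orientation: [3.141, 0.0, 1.701]
force: [1.1, -0.0, -1.2]
width: 0.084
gripper_force: 30.0
time: 8.9
eef_pos: [0.5938, -0.106, 0.1578]
orientation: [3.141, 0.0, 1.701]
force: [-0.1, 0.1, -0.7]
width: 0.083
gripper_force: 30.0
time: 9.32
eef_pos: [0.5845, -0.1072, 0.1576]
orientation: [-3.142, -0.0, 1.701]
force: [-0.4, -0.1, -1.0]
width: 0.085
gripper_force: 30.0
tcp 565.9562534326326 -181.83184374020524 0.15766329464896686
177 5 [595.8 597.5] [-175.8 -174.8]
193 38 [553.5 561.7] [-173.3 -171.8]
193 40 [571.2 579.3] [-173.2 -171.7]
197 63 [551.2 561.8] [-173.3 -171.8]
197 62 [571.  582.1] [-173.3 -171.7]
```

The weight is about 1 N and the card hangs free. I slide outwards in checked stages.

```bash
python3 -m crank '[[0,-3,0,0],[0,-3,0,0],[0,-3,0,0],[0,-3,0,0],[0,-3,0,0],[0,-3,0,0],[0,0,0,0]]'; python3 -m crank '[[0,-3,0,0],[0,-3,0.5,0],[0,-3,0,0],[0,-3,0,0],[0,-3,0,0],[0,-3,0,0],[0,0,0,0]]'; python3 -m crank '[[0,-3,0.3,0],[0,-3,0,0],[0,-3,0,0],[0,-3,0,0],[0,0,0,0]]'
```

```text
time: 9.95
eef_pos: [0.5662, -0.1095, 0.1576]
orientation: [-3.141, -0.0, 1.701]
force: [0.7, 0.3, -0.3]
width: 0.083
gripper_force: 30.0
time: 10.53
eef_pos: [0.5484, -0.1119, 0.1571]
orientation: [-3.141, -0.0, 1.701]
force: [0.2, -1.1, 0.0]
width: 0.081
gripper_force: 30.0
time: 10.95
eef_pos: [0.5365, -0.1134, 0.1567]
orientation: [-3.141, -0.0, 1.701]
force: [0.3, -0.2, -0.7]
width: 0.084
gripper_force: 30.0
```

Run:
```python
from h import *
yaw=.1295; ex=np.array([np.cos(yaw),np.sin(yaw),0]); ey=np.array([-ex[1],ex[0],0])
s=snap('wrist'); e=monitor.read_state()['eef_pos']; print(e@ex,e@ey,e[2])
h=cv2.cvtColor(s['pixels'],cv2.COLOR_BGR2HSV)
w,u,v=world(s,cv2.inRange(h,(60,60,30),(85,255,255)).astype(bool)); X=w@ex*1e3;Y=w@ey*1e3;Z=w[:,2]*1e3
k=(abs(X-e@ex*1e3)<12)&(Z>200)&(abs(Y+160)<15); print('cardtop',k.sum(),np.percentile(X[k],[2,50,98]),np.percentile(Z[k],[10,50,98]))
w,u,v=world(s,np.ones(h.shape[:2],bool)); X=w@ex*1e3;Y=w@ey*1e3;Z=w[:,2]*1e3
for x in range(486,606,6):
    j=(abs(X-x)<3)&(abs(Y+180)<5)&(Z>155)&(Z<182)
    if j.sum()>3: print(x,j.sum(),np.percentile(Z[j],[50,90]).round(1))
```

```text
0.5176999322289835 -0.18178700050719485 0.15682922569684882
cardtop 1180 [514.37419426 517.82418727 521.46176218] [212.79926305 214.64459944 215.90842197]
492 64 [175.9 177. ]
498 131 [170.9 175.4]
504 60 [167.5 169. ]
510 42 [167.6 168.6]
522 6 [167.4 168.8]
528 37 [168.7 170. ]
534 65 [169.5 170.9]
540 114 [170.7 171.6]
546 112 [171. 172.]
552 118 [171.4 172.6]
558 122 [171.8 173. ]
564 120 [171.7 173. ]
570 111 [172.  173.1]
576 106 [172.  172.8]
582 111 [172. 173.]
588 107 [171.9 172.9]
594 271 [172.5 177.8]
600 199 [177.8 179.1]
```

Slot span is about 158–179 mm against 162–177 mm at the tip, so I raise 1 mm and pass the tip slowly.

```bash
python3 -m crank '[[0,-1,-0.5,0],[0,-1.5,-0.5,0],[0,-1.5,0,0],[0,-1.5,0,0],[0,-1.5,0,0],[0,-1.5,0,0],[0,0,0,0]]'; python3 -m crank '[[0,-1.5,0,0],[0,-1.5,0,0],[0,-1.5,0,0],[0,-1.5,0,0],[0,0,0,0]]'; python3 -m crank '[[0,-1.5,0,0],[0,-1.5,0,0],[0,-1.5,0,0],[0,-1.5,0,0],[0,0,0,0]]'
```

```text
time: 11.58
eef_pos: [0.5284, -0.1145, 0.1578]
orientation: [-3.141, -0.0, 1.701]
force: [1.0, -0.2, -1.3]
width: 0.084
gripper_force: 30.0
time: 12.0
eef_pos: [0.5224, -0.1153, 0.1578]
orientation: [-3.141, -0.0, 1.701]
force: [0.7, -0.6, -1.3]
width: 0.088
gripper_force: 30.0
time: 12.42
eef_pos: [0.5165, -0.1161, 0.1578]
orientation: [-3.141, -0.0, 1.701]
force: [-0.4, -0.4, -0.0]
width: 0.085
gripper_force: 30.0
```

Free all the way at X≈497. Next comes the tip.

```bash
python3 -m crank '[[0,-1.5,0,0],[0,-1.5,0,0],[0,-1.5,0,0],[0,0,0,0]]'; python3 -m crank '[[0,-1.5,0,0],[0,-1.5,0,0],[0,-1.5,0,0],[0,0,0,0]]'; python3 -m crank '[[0,-1.5,0,0],[0,-1.5,0,0],[0,-1.5,0,0],[0,-1.5,0,0],[0,0,0,0]]'
```

```text
time: 12.75
eef_pos: [0.512, -0.1167, 0.1578]
orientation: [-3.141, -0.0, 1.701]
force: [-0.1, 0.4, -1.2]
width: 0.087
gripper_force: 30.0
time: 13.08
eef_pos: [0.5076, -0.1172, 0.1578]
orientation: [-3.141, -0.0, 1.701]
force: [-0.4, -0.2, -0.2]
width: 0.082
gripper_force: 30.0
time: 13.5
eef_pos: [0.5016, -0.118, 0.1578]
orientation: [-3.141, -0.0, 1.701]
force: [-0.1, 0.2, 0.6]
width: 0.085
gripper_force: 30.0
```

```bash
python3 -m crank '[[0,-4,0,0],[0,-4,0,0],[0,-4,0,0],[0,-4,0,0],[0,-2,0,0],[0,0,0,0],[0,0,0,0]]'; python3 -m crank '[[0,0,-6,0],[0,0,-12,0],[0,0,-14,0],[0,0,-14,0],[0,0,-14,0],[0,0,-12,0],[0,0,-6,0],[0,0,0,0]]'
```

```text
time: 14.08
eef_pos: [0.4841, -0.1204, 0.1579]
orientation: [3.141, 0.0, 1.701]
force: [0.4, -1.2, -0.4]
width: 0.083
gripper_force: 30.0
time: 14.75
eef_pos: [0.4851, -0.1205, 0.2374]
orientation: [3.139, 0.001, 1.701]
force: [-0.1, 0.4, -1.2]
width: 0.085
gripper_force: 30.0
```

```bash
python3 -m crank '[[12,0,0,0],[25,0,0,0],[25,0,0,0],[25,0,0,0],[25,0,0,0],[13,10,0,0],[13,18,0,0],[13,18,0,0],[13,18,0,0],[13,18,0,0],[13,18,0,0],[13,18,0,0],[13,18,0,0],[13,18,0,0],[13,12,0,0],[12,4,0,0],[3,0,0,0],[0,0,0,0],[0,0,0,0]]'
cat > m.py <<'E'
from h import *
e=monitor.read_state()['eef_pos']*1e3; print('tcp',e.round(1),monitor.read_state()['orientation'])
for n in('wrist','top','scene'):
    s=snap(n); cv2.imwrite('pics/%s_m.png'%n,s['pixels'])
    h=cv2.cvtColor(s['pixels'],cv2.COLOR_BGR2HSV)
    w,u,v=world(s,np.ones(h.shape[:2],bool)); w=w*1e3
    g=cv2.inRange(h,(55,50,30),(90,255,255)).astype(bool)[v,u]
    near=(abs(w[:,0]-e[0])<40)&(abs(w[:,1]-e[1])<60)
    k=g&near&(w[:,2]>60); 
    if k.sum()>10:
        zt=np.percentile(w[k,2],97); j=k&(w[:,2]>zt-6); print(n,'cardtop',j.sum(),zt.round(1),cv2.minAreaRect(w[j,:2].astype(np.float32)))
    r=(abs(w[:,2]-60)<4)&(abs(w[:,0]-615)<75)&(abs(w[:,1]-205)<125)
    q=cv2.minAreaRect(w[r,:2].astype(np.float32)); print(n,'rack',r.sum(),q,np.median(w[r,2]))
    # free slot: low points within rack outline right half
    a=np.deg2rad(7.); c=np.array([615,205.]); d=w[:,:2]-c; X=d@[np.cos(a),np.sin(a)]; Y=d@[-np.sin(a),np.cos(a)]
    j=(abs(X)<20)&(Y>-95)&(Y<-2)&(w[:,2]<52)&(w[:,2]>5)
    if j.sum()>10: print('   slot pts',j.sum(),np.percentile(X[j],[2,98]),np.percentile(Y[j],[2,98]),w[j].mean(0).round(1))
E
python3 m.py
```

```text
time: 16.33
eef_pos: [0.6183, 0.1564, 0.2354]
orientation: [-3.14, 0.0, 1.701]
force: [0.2, -0.5, -1.1]
width: 0.082
gripper_force: 30.0
tcp [618.3 156.4 235.4] [-3.14048173e+00  3.89132370e-04  1.70134525e+00]
wrist cardtop 1350 295.0 ((618.935791015625, 157.30259704589844), (7.832551002502441, 51.26211166381836), 7.429314613342285)
wrist rack 14921 ((615.5880126953125, 205.10125732421875), (90.26891326904297, 200.43495178222656), 6.905487537384033) 59.684349325117466
   slot pts 270 [-5.3751356   7.03279139] [-54.32039927 -12.96972122] [620.6 178.5  18.1]
top rack 251 ((619.2207641601562, 187.697021484375), (89.67601013183594, 163.08908081054688), 6.889469146728516) 59.80658885799473
   slot pts 48 [ 2.51096806 10.35446961] [-65.2238915  -8.1335753] [626.2 174.5  26.3]
scene cardtop 17 296.5 ((621.0662231445312, 130.48883056640625), (10.146059036254883, 17.15386390686035), 4.3058624267578125)
scene rack 1852 ((613.8392333984375, 204.54368591308594), (92.05987548828125, 200.84963989257812), 6.26335334777832) 59.64554926873495
   slot pts 126 [-11.04899314  -6.8483002 ] [-83.83235555  -9.67367382] [611.6 158.3  39.9]
```

The card is held at about (618.5,156.4), and the slot centre by the wrist camera is at (621.4,157.4). I correct the offset and lower to just above the mouth.

```bash
python3 -m crank '[[0.6,3,0,0.01],[0,0,8,0],[0,0,12,0],[0,0,12,0],[0,0,12,0],[0,0,12,0],[0,0,12,0],[0,0,8,0],[0,0,4,0],[0,0,0,0],[0,0,0,0]]'; python3 m.py
```

```text
time: 17.4
eef_pos: [0.6224, 0.1576, 0.1558]
orientation: [3.142, -0.0, 1.691]
force: [-0.7, 0.1, -0.7]
width: 0.082
gripper_force: 30.0
tcp [622.4 157.6 155.8] [ 3.14157448e+00 -1.85573814e-05  1.69086116e+00]
wrist cardtop 94 303.0 ((653.7626342773438, 182.58448791503906), (1.4742189645767212, 8.302475929260254), 5.314445495605469)
wrist rack 23066 ((615.54541015625, 205.09860229492188), (90.3453369140625, 200.40773010253906), 7.026710510253906) 59.71335283626749
   slot pts 239 [-6.03124504  7.0114388 ] [-50.28474625 -12.46191923] [615.9 180.3  22.6]
top rack 267 ((617.1260375976562, 205.52008056640625), (89.91962432861328, 200.0128936767578), 6.890278339385986) 59.81824567387929
   slot pts 22 [-4.47161298  8.84311146] [-69.55978849 -10.98107838] [625.  161.7  17.8]
scene cardtop 23 217.2 ((620.3491821289062, 155.93734741210938), (8.037910461425781, 66.82003021240234), 10.265437126159668)
scene rack 1413 ((613.7278442382812, 204.65072631835938), (92.09683227539062, 201.07220458984375), 6.537774085998535) 59.7268855519878
   slot pts 109 [-10.59513301  -5.58098402] [-84.20767828  -9.35753157] [611.7 160.2  39.4]
```

```bash
python3 -m crank '[[0.3,-0.9,2,0],[0,0,4,0],[0,0,4,0],[0,0,3,0],[0,0,3,0],[0,0,2,0],[0,0,0,0]]';  python3 -m crank '[[0,0,2,0],[0,0,2,0],[0,0,2,0],[0,0,2,0],[0,0,2,0],[0,0,2,0],[0,0,0,0]]'; python3 -m crank '[[0,0,3,0],[0,0,3,0],[0,0,3,0],[0,0,3,0],[0,0,3,0],[0,0,3,0],[0,0,0,0],[0,0,0,0]]'
```

```text
time: 18.13
eef_pos: [0.621, 0.1576, 0.1371]
orientation: [-3.141, 0.0, 1.691]
force: [-0.8, 0.3, -1.2]
width: 0.087
gripper_force: 30.0
time: 18.72
eef_pos: [0.6211, 0.1577, 0.1253]
orientation: [-3.141, 0.0, 1.691]
force: [-0.3, -1.0, 0.1]
width: 0.085
gripper_force: 30.0
time: 19.38
eef_pos: [0.6212, 0.1577, 0.1075]
orientation: [-3.141, 0.0, 1.691]
force: [0.1, -0.2, 0.2]
width: 0.083
gripper_force: 30.0
```

No contact so far; the bottom edge is at about 27 mm. I feel for the floor.

```bash
python3 -m crank '[[0,0,2,0],[0,0,2,0],[0,0,2,0],[0,0,2,0],[0,0,1,0],[0,0,0,0]]'; python3 -m crank '[[0,0,1,0],[0,0,1,0],[0,0,0,0]]'; python3 -m crank '[[0,0,0.5,0],[0,0,0.5,0],[0,0,0,0]]'
```

```text
time: 19.88
eef_pos: [0.6211, 0.1577, 0.0984]
orientation: [-3.141, 0.0, 1.691]
force: [-0.1, 0.6, -0.2]
width: 0.083
gripper_force: 30.0
time: 20.13
eef_pos: [0.6215, 0.1578, 0.0969]
orientation: [3.141, -0.0, 1.691]
force: [0.2, 0.5, -0.2]
width: 0.087
gripper_force: 30.0
time: 20.38
eef_pos: [0.6219, 0.1578, 0.0969]
orientation: [3.14, -0.0, 1.691]
force: [-1.7, -0.5, 7.1]
width: 0.084
gripper_force: 30.0
```

Floor contact at the expected height (7 N). I release, then withdraw upwards.

```bash
python3 -m crank '[[0,0,-0.5,0],[0,0,0,0],[0,0,0,0],[0,0,0,0],[0,0,0,0],[0,0,0,0]]' 170 10; python3 -m crank '[[0,0,-3,0],[0,0,-6,0],[0,0,-12,0],[0,0,-18,0],[0,0,-20,0],[0,0,-20,0],[0,0,-20,0],[0,0,-20,0],[0,0,-20,0],[0,0,-10,0],[0,0,0,0],[0,0,0,0]]'
python3 - <<'E'
from h import *
s=snap('wrist'); t=snap('scene'); cv2.imwrite('pics/fin.png',np.vstack([cv2.resize(s['pixels'],(400,300)),cv2.resize(t['pixels'][170:320,110:410],(400,200))]))
h=cv2.cvtColor(s['pixels'],cv2.COLOR_BGR2HSV)
w,u,v=world(s,cv2.inRange(h,(55,50,30),(90,255,255)).astype(bool)); w*=1e3
k=(abs(w[:,0]-621)<25)&(abs(w[:,1]-157)<50)&(w[:,2]>120); zt=np.percentile(w[k,2],97); j=k&(w[:,2]>zt-5)
print(zt,cv2.minAreaRect(w[j,:2].astype(np.float32)))
E
```

```text
time: 20.88
eef_pos: [0.6212, 0.1577, 0.0961]
orientation: [-3.141, 0.0, 1.691]
force: [0.3, 0.6, 0.6]
width: 0.335
gripper_force: 0.0
time: 21.88
eef_pos: [0.6215, 0.1578, 0.2458]
orientation: [3.14, -0.0, 1.691]
force: [-0.1, 0.5, 0.3]
width: 0.331
gripper_force: 0.0
155.96639197547958 ((625.1315307617188, 130.69903564453125), (5.150849342346191, 15.885261535644531), 6.827821254730225)
```

View pics/fin.png

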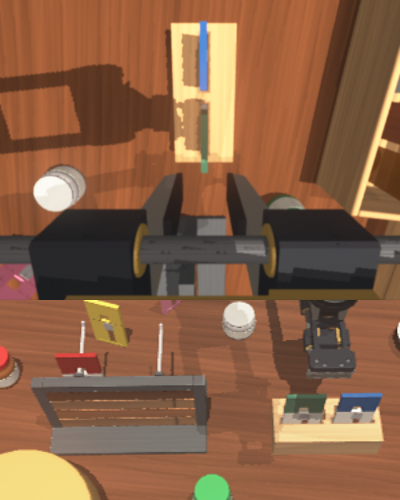

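The final view shows the green card upright in the free slot beside the blue one, at (305,408) in the lower part. Its top is at about 156 mm, so it is fully down. The left peg is empty, red is untouched, and the gripper is clear.

```bash
python3 -c "
from workcell import ctrl; print(ctrl.hand_in())"
```

```text
the job is handed in; nothing more can be done
None
```

I took the green card off its peg with no noticeable contact force and lowered it into the rack's free slot, where it stands upright and fully down; the job is handed in at about 22 s, and no verdict was returned.

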